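Work a tall paste jar home in the bench mixer's snug holder, then jog

ROBOT

A 6-joint arm with a two-finger parallel gripper is mounted at the origin on a cart in front of the work surface, level with it; the furniture and walls round the work are solid. World frame = base frame: x ahead of the robot, y to its left, z up, the work surface at z = 0. Lengths are in m, angles in rad, forces in N, time in s.
With the tool pointing down it reaches from about 0.35 to 0.975 m from the base axis. Payload 4.9 kg.
Tool frame: the origin (TCP) lies at the very end of the fingers, on their centre line; the grasp point (between the pads) lies manip.grip_point_offset behind it (manip.grip_point_offset is the distance from the TCP to the grasp point, in m); z points along the fingers, y is the line along which they close (so a half turn about z gives the same grasp; the last joint's range is limited). The gripper opens to 85 mm and grips with 20 to 120 N. Pads are 22 mm wide; open, the fingers measure 114 mm over their backs; the gripper's body (76 mm by 85 mm) begins 54 mm behind the grasp point. The pads swing forward as they close: fully open they stand 13 mm farther back than shut.
Start: joints at [1.041, 0.053, 1.613, -0, 1.476, -0.119], TCP at [0.25, 0.573, 0.231] pointing down, gripper open.
Joint ranges: [-3.01, 3.01], [-1.01, 2.22], [0.06, 2.58], [-1.02, 4.17], [0.09, 2.62], [-3.14, 3.14]. Speed limits (rad/s): [2.57, 2.57, 3.14, 3.14, 3.14, 3.14].

INTERFACE

Orientations are given as a unit quaternion [w, x, y, z].
In Python, from plant import manip gives the robot as it stands.
- The arm moves only by the shell command python3 -m crank 'ROWS' [OPENING]. ROWS is JSON, a list of rows, each an object of numbers: "x", "y", "z": the shift along the tool's x, y, z in cm; "turn": the turn about the tool's z in rad. In form: [{"x": .., "y": .., "z": .., "turn": ..}, ...]. A call has 1 to 5 rows; each row shifts and turns the commanded pose from where the row before left it, along the tool's axes as they then stand; what a row does not reach is not made up. A row lasts 1/10 s, in which the tool goes at most 50 mm and 8.59 degrees, less where a joint would pass 70% of its speed; a pose out of reach is approached as far as the arm can. A call with a gripper value outside its range is refused whole. OPENING is the opening in per cent of the stroke, from 0 (shut) to 100 (fully open), set as the call begins (- or left out, the last holds). The fingers move at their own pace and stop on an object; the grip force is fixed at half the most. Time passes only in rows, so rows that do not move let the fingers close. It gives the time, the measured TCP pose, the force, the opening and the grip force at its end, in the units of the state.
- manip.state(): the state, without advancing time (a new reading comes with each control period).
- manip.grab_frame(name): name is "side" or "top" or "wrist"; returns (picture, depth): 480x640x3 uint8, red, green, blue; 480x640 float32, m along the optical axis (not along the pixel's ray), 0 where there is no reading.
- manip.camera_model(name): a dict with "mtx" (3x3 intrinsics, pixels), "world_to_cam" (4x4, takes a point from world to camera coordinates). Camera axes: x right, y down, z forward; pixel columns grow to the right and rows downward; lengths in m; the calibration is good to about 2 mm. The wrist camera is an equidistant fisheye: a pixel r from the principal point sees the ray r / f radians off the axis. A picture is of the moment at which its call begins: read the wrist's pose just before it. camera_model takes no time and is no camera call; for the wrist camera it gives the pose at the moment of the call.
- manip.job_done(): hands the job in; it is judged then, once.
The state is a dict: "time": time; "joint_pos": joint angles; "joint_vel": joint speeds; "joint_efforts": joint torques, N m; "tool_pos": TCP position; "tool_rot": TCP orientation; "contact_force": force on the tool from outside, world axes, zero at the start; "ft_torque": the same for the moment, N m; "gripper_width": opening from 0.0 (shut) to 1.0 (fully open); "grasp_force": force on a finger pad.
Only numpy, scipy, OpenCV 4.12 (cv2) and the standard library are available. Lean on these libraries where they do the work, as an engineer would, in place of code of your own. Each camera call takes 0.05 s, during which the arm holds its last target. There are 200 camera calls.

TASK

Load the paste mixer: stand the tall slim jar in the mixer's cup-shaped holder and work it down with a twisting motion until it bottoms out fully, upright, pressing only gently so that the sprung holder is never driven down onto its stop. Only when the jar is home, hold the mixer's jog button fully down for at least two seconds and let it go. Leave the squat jar, the solder reel and the tip cleaner where they are.

Things in the scene. Friction and masses are not known exactly. Their poses are not given: they have to be found in the camera images.
- jar_centre (a point): centre (half-way up, on the axis) of the tall slim paste jar: loose, closed, round, white body with a finely ribbed grey lid, standing upright on the worktop, z up along its axis. 104 mm tall, 56 mm in diameter over body and lid alike; only its lowest 8 mm is a narrower foot of 50 mm diameter. 0.55 to 0.72 kg. It can be gripped round the lid and upper body from above
- squat_centre (a point): centre of the other jar: same look, but squat, 68 mm in diameter and 64 mm tall, standing on the worktop; too wide for this holder, left alone
- holder_floor (a point): centre of the inner floor of the mixer's jar holder, an upright aluminium cup; the jar's foot must rest on this floor, the jar's centre then 52 mm above this point and its lid 60 mm above the holder's rim. z up along the bore, which is 59 mm wide and 44 mm deep; outside 73 mm, 94 mm over the six plunger heads. The holder does not turn
- holder_rim (a point): centre of the holder's mouth, 44 mm above its floor and about 110 mm above the worktop; the mouth flares over its top 6 mm to 66 mm inside, 80 mm outside
- shoe_0 (a joint): retreat (m) of one of six sprung rubber-faced shoes spaced round the bore, 7 to 40 mm above the floor. At rest they leave a 52 mm circle: the foot passes, the body must force each back 2 mm, and is then gripped with about 10 N each. Pushed straight it sticks (about 35 N); while it is turned to and fro, faster at its wall than it sinks, 5 to 10 N of press takes it down
- holder (a joint): how far (m) the whole holder has sunk on its spindle spring; 0 at rest with or without the jar. The spring begins to give at about 2 N of downward press and yields 1 mm for each further 3 N; its stop is at 0.0055. Beyond 0.005 (about 17 N) counts as driven onto the stop
- jog_top (a point): centre of the top face of the jog button, a black round push button 32 mm in diameter, 10 mm proud of its 48 mm aluminium bezel on the mixer's console, about 120 mm to the side of the holder; pressed straight down. (The small black dial behind it does not move and is not the button.)
- jog (a joint): travel of the jog button (m): 0 released, 0.006 fully down, which takes 5 N; it springs back when let go and counts as down above 0.004
- mixer: the grey bench mixer, fixed to the worktop; origin on the worktop under the holder's axis; x to its back, y from the holder along the housing to the console, z up. Housing 52 mm high, 160 x 160 mm round the holder; the console arm is 112 mm wide in x and reaches y = 171 mm
- solder_reel: blue reel of solder wire, 53 mm wide, 32 mm high, on the worktop; origin at the centre of its underside; left alone
- tip_cleaner: soldering-tip cleaner, a black ring on a white round base, 94 mm wide, 43 mm high; origin at the centre of its underside; left alone
Not all that is in view belongs to the job. What is shaped like the part that bears jar_centre but green or turquoise is not meant.

How it is judged:
By the outcome, as a careful person would: the job done as asked, in the order asked, and still so for the second after the job is handed in, with the robot touching nothing.
It also fails if it takes over 64 s, if anything falls off the work surface, if the arm or the gripper's body presses on something with over 40 N, if the wrist force passes 120 N, or if a joint passes its speed limit or range.

## Working session

There is one attempt and no reset: what is moved stays moved. The work goes in short steps, Python scripts to look and compute and a shell command to move; the robot and the scene stay as the last step left them, time stands still between calls to the robot, and variables do not carry over. Pictures are saved under pics/ and viewed, at most 10 in all, crops included, and the job is handed in when it is done.

```bash
ls; mkdir -p pics
python3 - <<'E'
from plant import manip
import cv2,numpy as np
s=manip.state();print({k:np.round(v,3).tolist() for k,v in s.items()},manip.grip_point_offset)
for n in("side","top"):
    m=manip.camera_model(n);p,d=manip.grab_frame(n)
    np.savez(f"pics/{n}0.npz",p=p,d=d,K=m["mtx"],T=m["world_to_cam"])
    cv2.imwrite(f"pics/{n}0.png",p[:,:,::-1]);print(n,np.round(m["mtx"],1).tolist(),np.round(m["world_to_cam"],3).tolist())
E
```

```text
pics
{'time': 0.0, 'joint_pos': [1.041, 0.053, 1.614, -0.0, 1.476, -0.119], 'joint_vel': [0.001, 0.001, 0.0, 0.001, 0.001, -0.001], 'joint_efforts': [0.002, -39.366, -37.018, 0.0, 0.007, 0.0], 'tool_pos': [0.249, 0.572, 0.23], 'tool_rot': [-0.0, 0.204, 0.979, -0.001], 'contact_force': [-0.069, 0.191, -0.024], 'ft_torque': [0.023, 0.042, -0.058], 'grasp_force': 0.0, 'gripper_width': 1.001} 0.0187
side [[467.2, 0.0, 326.0], [0.0, 467.2, 239.9], [0.0, 0.0, 1.0]] [[0.975, -0.223, -0.002, -0.496], [-0.116, -0.5, -0.858, 0.107], [0.19, 0.837, -0.513, 1.172], [0.0, 0.0, 0.0, 1.0]]
top [[549.1, 0.0, 323.4], [0.0, 549.1, 231.3], [0.0, 0.0, 1.0]] [[0.022, -1.0, -0.012, -0.031], [-0.992, -0.02, -0.122, 0.498], [0.122, 0.015, -0.992, 1.107], [0.0, 0.0, 0.0, 1.0]]
```

View pics/top0.png

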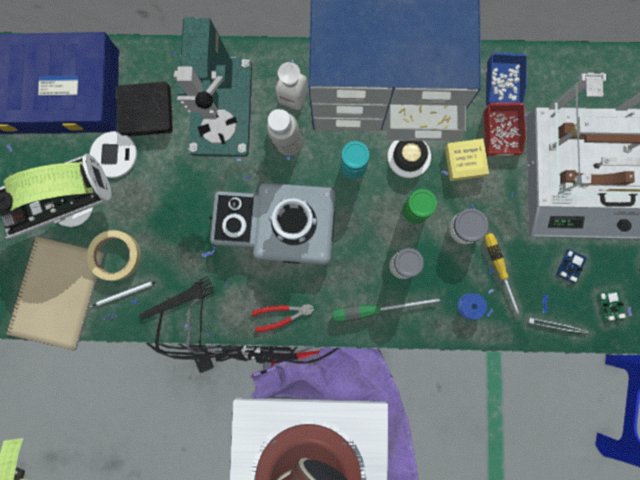

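View pics/side0.png

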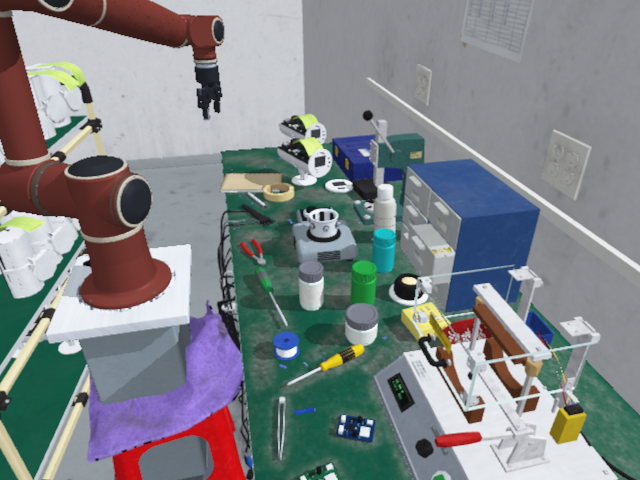

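Candidates in the top view: a grey lid at (407,263), which is narrow and looks tall at (311,285) in the side view; a grey lid at (470,226), which is wide and squat; and green (421,205) and turquoise (355,158) look-alikes. The grey lid at (407,263) fits the tall slim jar. The holder is at (293,220) and the jog button is probably at (234,226), with the dial behind it at (234,204). I'll confirm in one crop.

```bash
cat > h.py <<'E'
import numpy as np,cv2
def load(n):
    z=np.load(f"pics/{n}.npz");return z["p"],z["d"],z["K"],z["T"]
def cloud(d,K,T):
    v,u=np.mgrid[:480,:640];P=np.stack([(u-K[0,2])/K[0,0]*d,(v-K[1,2])/K[1,1]*d,d],-1)
    P=(P-T[:3,3])@T[:3,:3];P[d<=0]=np.nan;return P
def ray(u,v,K,T,z):
    r=np.array([(u-K[0,2])/K[0,0],(v-K[1,2])/K[1,1],1])@T[:3,:3];c=-T[:3,:3].T@T[:3,3]
    return c+r*(z-c[2])/r[2]
def circ(P,m,z0,z1):
    m=m&(P[...,2]>z0)&(P[...,2]<z1);v,u=np.where(m);q=np.float32(P[m][:,:2]*1000)
    (c,r)=cv2.minEnclosingCircle(q);return c,r,len(q),np.median(P[m][:,2]),(u.mean(),v.mean())
E
python3 - <<'E'
from h import *
p,d,K,T=load("top0");P=cloud(d,K,T)
def win(u0,u1,v0,v1):
    m=np.zeros((480,640),bool);m[v0:v1,u0:u1]=1;return m
for n,w,z in(("tall",win(385,430,240,290),(.09,.115)),("squat",win(445,495,200,250),(.055,.075)),("rim",win(260,325,190,255),(.095,.125)),("btn",win(212,254,190,245),(.05,.1)),("reel",win(450,490,290,325),(.02,.04))):
    print(n,circ(P,w,*z))
np.set_printoptions(precision=3,suppress=True)
print(P[190:246:3,234,2]);print(P[226,210:256:3,2])
# housing edges
m=win(200,345,175,270)&(P[...,2]>.04)&(P[...,2]<.06);q=np.float32(P[m][:,:2]*1000);print(cv2.minAreaRect(q), q.min(0),q.max(0))
a=cv2.resize(p[180:270,205:345],None,fx=5,fy=5);b=cv2.resize(p[190:280,390:500],None,fx=5,fy=5)
s=load("side0")[0];c=cv2.resize(s[200:340,290:410],(386,450))
cv2.imwrite("pics/crop1.png",cv2.resize(np.hstack([a[:450],c,b[:450]]),(800,226*1))[:,:,::-1])
E
```

```text
tall ((433.3352966308594, -187.08306884765625), 28.23008155822754, 662, np.float64(0.10265284432367609), (np.float64(408.5030211480362), np.float64(262.50151057401814)))
squat ((514.2985229492188, -317.6786804199219), 34.10749816894531, 889, np.float64(0.06266183589454911), (np.float64(470.9122609673791), np.float64(224.94600674915637)))
rim ((513.0098266601562, 39.39263153076172), 46.12474822998047, 692, np.float64(0.10814075143847013), (np.float64(291.73988439306356), np.float64(218.0014450867052)))
btn ((519.086669921875, 162.93309020996094), 57.50227355957031, 1056, np.float64(0.05446196507899691), (np.float64(234.125), np.float64(219.04829545454547)))
reel ((352.4926452636719, -328.6700744628906), 26.91371726989746, 520, np.float64(0.03155950403429729), (np.float64(473.5903846153846), np.float64(306.17884615384617)))
[-0.     0.045  0.048  0.064  0.064  0.063  0.054  0.048  0.061  0.075
  0.069  0.07   0.072  0.071  0.069  0.062  0.052  0.048  0.045]
[-0.001  0.045  0.05   0.051  0.049  0.063  0.071  0.07   0.072  0.072
  0.072  0.06   0.051  0.046  0.045  0.048]
((515.2945556640625, 84.0885009765625), (250.7073211669922, 160.53453063964844), 86.86390686035156) [430.436 -43.185] [596.479 210.649]
```

View pics/crop1.png

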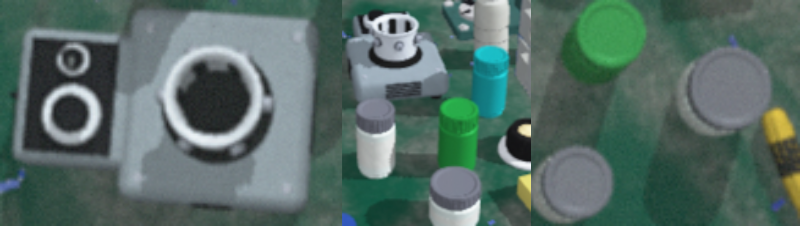

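The crop confirms it: slim grey-lidded white jar, left (575,183); squat jar, right (730,88); large-bezel jog button (70,113), with the small dial behind it at (72,58). I'll refine the rim and button, and start moving by squaring the tool to the world.

```bash
python3 - <<'E'
from h import *
p,d,K,T=load("top0");P=cloud(d,K,T)
def win(u0,u1,v0,v1):
    m=np.zeros((480,640),bool);m[v0:v1,u0:u1]=1;return m
w=win(255,330,185,260)
for z in(.1,.103,.105,.107): print("rim",z,circ(P,w,z,.125))
print("btn",circ(P,win(212,254,208,250),.066,.08))
g=p.astype(int).sum(-1)
for nm,m in(("bright rim",w&(p.min(-1)>185)),("bezel",win(215,254,210,245)&(p.min(-1)>150))):
    m=m.astype(np.uint8);n,l,s,c=cv2.connectedComponentsWithStats(m);k=1+s[1:,4].argmax()
    q=np.argwhere(l==k)[:,::-1].astype(np.float32);(cc,r)=cv2.minEnclosingCircle(q);e=cv2.fitEllipse(cv2.convexHull(q));print(nm,cc,r,e,[ray(*e[0],K,T,z) for z in(.11,.065)])
E
python3 -m crank '[{"turn":-0.137},{"turn":-0.137},{"turn":-0.137,"z":-2}]' 100
```

```text
rim 0.1 ((513.7085571289062, 39.78750991821289), 39.261348724365234, 621, np.float64(0.10847232600317597), (np.float64(291.4911433172303), np.float64(217.70531400966183)))
rim 0.103 ((513.7085571289062, 39.78750991821289), 39.261348724365234, 596, np.float64(0.10857448965495131), (np.float64(291.4546979865772), np.float64(217.83724832214764)))
rim 0.105 ((513.7085571289062, 39.78750991821289), 39.261348724365234, 534, np.float64(0.10897269411709239), (np.float64(291.50187265917606), np.float64(217.87827715355806)))
rim 0.107 ((513.6279907226562, 39.92424774169922), 39.231834411621094, 425, np.float64(0.10947499529373023), (np.float64(291.39529411764704), np.float64(218.12941176470588)))
btn ((503.77618408203125, 156.93092346191406), 20.070940017700195, 199, np.float64(0.0711994569536048), (np.float64(233.2713567839196), np.float64(224.6532663316583)))
bright rim (291.2368469238281, 217.6052703857422) 20.24598503112793 ((291.5673828125, 217.8136444091797), (39.20578384399414, 39.86846160888672), 76.5642318725586) [array([0.51420444, 0.04027071, 0.11      ]), array([0.52081652, 0.04359129, 0.065     ])]
bezel (233.84091186523438, 225.0) 11.55541706085205 ((233.83897399902344, 224.868408203125), (22.42247200012207, 23.119178771972656), 87.08967590332031) [array([0.49816822, 0.151475  , 0.11      ]), array([0.50409253, 0.15956499, 0.065     ])]schema error: expected keys x, y, z, turn
```

```bash
python3 -m crank '[{"x":0,"y":0,"z":0,"turn":-0.137},{"x":0,"y":0,"z":0,"turn":-0.137},{"x":0,"y":0,"z":0,"turn":-0.137},{"x":-1,"y":-4,"z":0,"turn":0},{"x":-1,"y":-4.5,"z":0,"turn":0}]' 100
python3 -m crank '[{"x":-1.2,"y":-4.8,"z":0,"turn":0},{"x":-1.2,"y":-4.8,"z":0,"turn":0},{"x":-1.2,"y":-4.8,"z":0,"turn":0},{"x":-1.2,"y":-4.8,"z":0,"turn":0},{"x":-1.2,"y":-4.8,"z":0,"turn":0}]'
```

```text
time: 0.6
tool_pos: [0.2693, 0.4874, 0.2303]
tool_rot: [-0.0, -0.001, 1.0, -0.001]
contact_force: [0.9, -0.0, 0.6]
gripper_width: 1.0
grasp_force: 0.0
time: 1.1
tool_pos: [0.3293, 0.2462, 0.2308]
tool_rot: [-0.0, -0.001, 1.0, -0.0]
contact_force: [1.1, -0.5, -0.3]
gripper_width: 0.995
grasp_force: 0.0
```

Remaining: x +0.104, y −0.433. Stop directly over the jar and look.

```bash
python3 -m crank '[{"x":-1.1,"y":-4.8,"z":0,"turn":0},{"x":-1.1,"y":-4.8,"z":0,"turn":0},{"x":-1.1,"y":-4.8,"z":0,"turn":0},{"x":-1.1,"y":-4.8,"z":0,"turn":0},{"x":-1.1,"y":-4.8,"z":0,"turn":0}]'
python3 -m crank '[{"x":-1.3,"y":-4.8,"z":0,"turn":0},{"x":-1.3,"y":-4.8,"z":0,"turn":0},{"x":-1.3,"y":-4.8,"z":0,"turn":0},{"x":-1,"y":-4.9,"z":0,"turn":0},{"x":0,"y":0,"z":0,"turn":0}]'
python3 - <<'E'
from plant import manip
import numpy as np,cv2
np.set_printoptions(precision=4,suppress=True)
m=manip.camera_model("wrist");s=manip.state();p,d=manip.grab_frame("wrist");print(m,s["tool_pos"],s["joint_pos"])
np.savez("pics/wrist1.npz",p=p,d=d,K=m["mtx"],T=m["world_to_cam"]);cv2.imwrite("pics/wrist1.png",p[:,:,::-1])
E
```

```text
time: 1.6
tool_pos: [0.3845, 0.0061, 0.2311]
tool_rot: [0.0, -0.0, 1.0, 0.0]
contact_force: [1.1, 0.0, -0.0]
gripper_width: 1.003
grasp_force: 0.0
time: 2.1
tool_pos: [0.4336, -0.1895, 0.2305]
tool_rot: [-0.001, 0.003, 1.0, -0.0]
contact_force: [-0.2, -0.2, 0.2]
gripper_width: 0.999
grasp_force: 0.0
{'mtx': array([[371.6483,   0.    , 314.4017],
       [  0.    , 371.6483, 232.1896],
       [  0.    ,   0.    ,   1.    ]]), 'world_to_cam': array([[ 0.0044,  1.    , -0.0018,  0.1886],
       [ 0.9544, -0.0037,  0.2984, -0.4528],
       [ 0.2984, -0.0031, -0.9544,  0.25  ],
       [ 0.    ,  0.    ,  0.    ,  1.    ]])} [ 0.4336 -0.1895  0.2305] [-0.5688 -0.3228  1.9541 -0.0014  1.5115 -2.1333]
```

View pics/wrist1.png

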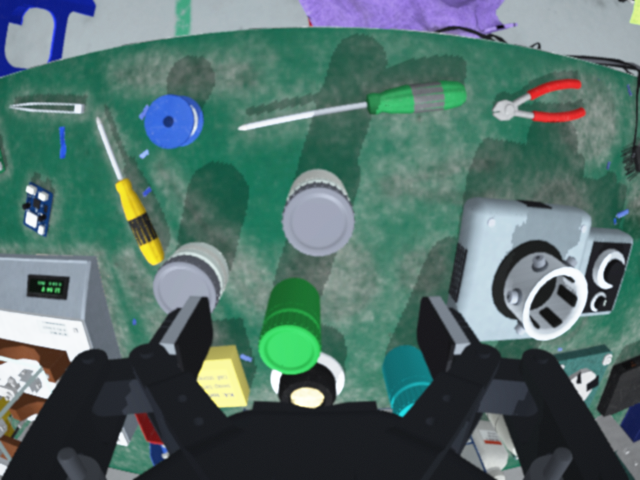

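The wrist view shows the slim jar's lid at (318,220), the squat jar at (187,285), the green jar at (290,345) and the holder rim at (549,302). Next I'll work out positions by ray casting.

```bash
cat >> h.py <<'E'
def fray(u,v,K,T,z):
    a=(u-K[0,2])/K[0,0];b=(v-K[1,2])/K[1,1];t=np.hypot(a,b)+1e-9
    r=np.array([np.sin(t)*a/t,np.sin(t)*b/t,np.cos(t)])@T[:3,:3];c=-T[:3,:3].T@T[:3,3]
    return c+r*(z-c[2])/r[2]
def fcirc(m,K,T,z):
    m=m.astype(np.uint8);n,l,s,c=cv2.connectedComponentsWithStats(m);k=1+s[1:,4].argmax()
    h=cv2.convexHull(np.argwhere(l==k)[:,::-1].astype(np.int32))[:,0]
    q=np.float32([fray(u,v,K,T,z)[:2]*1000 for u,v in h]);e=cv2.fitEllipse(q);return np.round(e[0],1),np.round(e[1],1),s[k].tolist()
E
python3 - <<'E'
from h import *
p,d,K,T=load("wrist1");pi=p.astype(int)
def win(u0,u1,v0,v1):
    m=np.zeros((480,640),bool);m[v0:v1,u0:u1]=1;return m
grey=(abs(pi[...,0]-pi[...,1])<22)&(pi[...,2]-pi[...,1]>2)&(pi[...,0]>95)&(pi[...,0]<180)
print(p[225,318],p[185,318],p[300,520],p[300,585])
lid=cv2.morphologyEx((win(270,365,170,265)&grey).astype(np.uint8),cv2.MORPH_OPEN,np.ones((7,7)))
print("lid",fcirc(lid,K,T,.103), fray(318,220,K,T,.104))
rim=win(490,600,255,350)&(p.min(-1)>205);print("rim",fcirc(rim,K,T,.11), fray(549,302,K,T,.11))
E
```

```text
[160 164 183] [79 83 92] [117 127 141] [239 245 250]
lid (array([ 433.1, -187.5]), array([54.9, 55.6]), [283, 187, 71, 69, 3763]) [ 0.43152597 -0.18759541  0.104     ]
rim (array([513.5,  38.8]), array([77.2, 82.7]), [520, 267, 67, 73, 1319]) [0.5087144  0.02939929 0.11      ]
```

```bash
python3 -m crank '[{"x":0,"y":0.2,"z":4.3,"turn":0},{"x":0,"y":0,"z":4.3,"turn":0},{"x":0,"y":0,"z":4.3,"turn":0},{"x":0,"y":0,"z":3,"turn":0},{"x":0,"y":0,"z":1.5,"turn":0}]'
python3 -m crank '[{"x":0,"y":0,"z":0,"turn":0},{"x":0,"y":0,"z":0,"turn":0},{"x":0,"y":0,"z":0,"turn":0},{"x":0,"y":0,"z":0,"turn":0},{"x":0,"y":0,"z":0,"turn":0}]' 30
python3 -m crank '[{"x":0,"y":0,"z":0,"turn":0},{"x":0,"y":0,"z":0,"turn":0},{"x":0,"y":0,"z":0,"turn":0},{"x":0,"y":0,"z":0,"turn":0},{"x":0,"y":0,"z":0,"turn":0}]' 30
```

```text
time: 2.65
tool_pos: [0.4312, -0.1801, 0.0534]
tool_rot: [-0.003, -0.001, 1.0, 0.002]
contact_force: [0.5, 0.3, -0.2]
gripper_width: 0.996
grasp_force: 0.0
time: 3.15
tool_pos: [0.4347, -0.1833, 0.0588]
tool_rot: [0.001, -0.0, 1.0, -0.0]
contact_force: [0.3, -0.3, 3.0]
gripper_width: 0.645
grasp_force: 63.9
time: 3.65
tool_pos: [0.4347, -0.1834, 0.0587]
tool_rot: [0.001, 0.0, 1.0, -0.0]
contact_force: [-1.1, -0.3, 6.4]
gripper_width: 0.643
grasp_force: 64.2
```

```bash
python3 -m crank '[{"x":0,"y":0,"z":-1,"turn":0},{"x":0,"y":0,"z":-2.5,"turn":0},{"x":0,"y":0,"z":-3.5,"turn":0},{"x":0,"y":0,"z":-4,"turn":0},{"x":0,"y":0,"z":-3,"turn":0}]'
python3 -m crank '[{"x":0,"y":0,"z":-1,"turn":0},{"x":-0.5,"y":2,"z":0,"turn":0},{"x":-1,"y":3,"z":0,"turn":0},{"x":-1.5,"y":4,"z":0,"turn":0},{"x":-1.5,"y":4,"z":0,"turn":0}]'
python3 -m crank '[{"x":-1.5,"y":4,"z":0,"turn":0},{"x":-1,"y":3,"z":0,"turn":0},{"x":-0.7,"y":1.5,"z":0,"turn":0},{"x":-0.3,"y":0.7,"z":0,"turn":0},{"x":0,"y":0,"z":0,"turn":0}]'
python3 -m crank '[{"x":0,"y":0,"z":0,"turn":0},{"x":0,"y":0,"z":0,"turn":0},{"x":0,"y":0,"z":0,"turn":0}]'
python3 - <<'E'
from plant import manip
import numpy as np,cv2
s=manip.state();print(s["tool_pos"],s["contact_force"],s["ft_torque"],s["joint_pos"])
ims=[]
for n in("wrist","top","side"):
    m=manip.camera_model(n);p,d=manip.grab_frame(n);np.savez(f"pics/{n}2.npz",p=p,d=d,K=m["mtx"],T=m["world_to_cam"]);ims.append(p)
a=cv2.resize(ims[0],(533,400));b=cv2.resize(ims[2][150:290,250:390],(260,260))
o=np.zeros((400,800,3),np.uint8);o[:,:533]=a;o[:260,535:795]=b;cv2.imwrite("pics/v2.png",o[:,:,::-1])
E
```

```text
time: 4.15
tool_pos: [0.4331, -0.1825, 0.1983]
tool_rot: [-0.0, -0.0, 1.0, 0.0]
contact_force: [1.7, 0.6, -6.0]
gripper_width: 0.643
grasp_force: 64.7
time: 4.65
tool_pos: [0.4774, -0.0514, 0.2045]
tool_rot: [-0.002, 0.001, 1.0, 0.001]
contact_force: [0.5, -1.1, -5.2]
gripper_width: 0.645
grasp_force: 64.9
time: 5.15
tool_pos: [0.5127, 0.0396, 0.2052]
tool_rot: [-0.002, -0.001, 1.0, 0.0]
contact_force: [-0.2, -0.3, -5.2]
gripper_width: 0.644
grasp_force: 65.4
time: 5.45
tool_pos: [0.5135, 0.0382, 0.2073]
tool_rot: [-0.0, 0.001, 1.0, -0.0]
contact_force: [-0.3, 0.0, -4.6]
gripper_width: 0.644
grasp_force: 65.4
[0.51347937 0.038169   0.20725751] [-0.25806925  0.01194727 -4.5862169 ] [-0.02777364 -0.01386034  0.02544165] [-7.03055194e-02 -1.98660079e-01  1.89153048e+00 -1.96773814e-04
  1.44881386e+00 -1.63985210e+00]
```

View pics/v2.png

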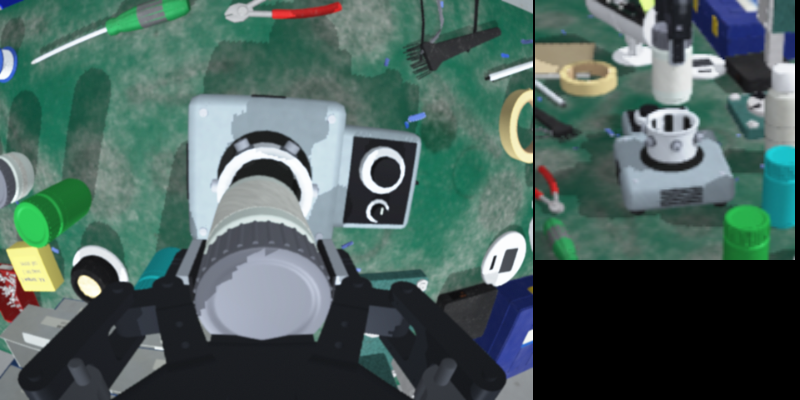

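The wrist view shows the jar upright in the fingers above the holder. The rim arc is around (265,165) in the picture, and the side view shows the jar hanging over the cup. Next: relative offset of jar axis to rim.

Run:
```python
from h import *
from scipy.optimize import least_squares
def win(u0,u1,v0,v1):
    m=np.zeros((480,640),bool);m[v0:v1,u0:u1]=1;return m
def cfit(q,r=None):
    f=lambda x:np.hypot(q[:,0]-x[0],q[:,1]-x[1])-(x[2] if r is None else r)
    s=least_squares(f,[*q.mean(0),.03],loss="soft_l1",f_scale=.001);return np.round(s.x,4),np.round(np.std(f(s.x)),4)
p,d,K,T=load("wrist2")
# rim: first bright pixel scanning rows from top (outer edge)
w=win(255,385,160,230)&(p.min(-1)>205);cols=np.where(w.any(0))[0]
q=np.array([fray(u,w[:,u].argmax(),K,T,.11)[:2] for u in cols if u>275 and u<360]);print("rim wrist",cfit(q,.040),len(q))
pi=p.astype(int);hsv=cv2.cvtColor(p,cv2.COLOR_RGB2HSV)
print(p[360,315],p[395,315],p[310,270],p[330,390])
m=win(238,400,325,404)&(p.min(-1)>130)
print("lid ht",fcirc(m,K,T,.2525))
# jar body edges at foot level in wrist view: rows 230..270
for v in(240,255,270): 
    r=p[v,220:420].astype(int);print(v,[ (220+i) for i in range(1,200) if abs(r[i]-r[i-1]).sum()>70])
# side cam
p,d,K,T=load("side2");P=cloud(d,K,T)
m=win(290,350,150,225)&(P[...,2]>.150)&(P[...,2]<.2);print("jar side",np.nanmin(P[m],0),np.nanmax(P[m],0),m.sum());q=P[m][:,:2];print(cfit(q,.028))
p0,d0,K,T=load("top2");P=cloud(d0,K,T);m=win(200,400,100,280)&(P[...,2]>.24)&(P[...,2]<.26)
pts=P[m];print("top",len(pts),pts.min(0) if len(pts) else 0)
m=win(260,330,190,250)&(P[...,2]>.105)&(P[...,2]<.115);print("rim top",m.sum(),cfit(P[m][:,:2]))
p,d,K,T=load("side2");P=cloud(d,K,T);m=win(290,370,190,290)&(P[...,2]>.100)&(P[...,2]<.115)&(P[...,0]>.45)&(P[...,0]<.57);print("rim side",m.sum(),cv2.minEnclosingCircle(np.float32(P[m][:,:2]*1000)))
```

```text
rim wrist (array([0.5145, 0.0395, 0.03  ]), np.float64(0.0003)) 84
[163 171 187] [161 169 186] [116 121 134] [ 98 102 114]
lid ht (array([516.1,  38.8]), array([42.7, 56. ]), [238, 325, 160, 79, 10662])
240 [226, 227, 264, 265, 357, 358, 360, 361, 362, 379, 415, 416]
255 [230, 259, 363, 364, 412, 413, 414]
270 [235, 254, 286, 287, 288, 341, 342, 412]
jar side [0.48139643 0.0051147  0.15105089] [0.53358467 0.0435616  0.19993752] 347
(array([0.5095, 0.0381, 0.03  ]), np.float64(0.0019))
top 59 [0.48572436 0.01903803 0.24037406]
rim top 148 (array([0.5165, 0.0377, 0.0378]), np.float64(0.0029))
rim side 538 ((530.9887084960938, -79.3306884765625), 161.9930877685547)
```

Run:
```python
from h import *
from scipy.optimize import least_squares
def cfit(q,r):
    f=lambda x:np.hypot(q[:,0]-x[0],q[:,1]-x[1])-r
    s=least_squares(f,[*q.mean(0)],loss="soft_l1",f_scale=.001);return np.round(s.x,4),np.round(np.std(f(s.x)),4)
p,d,K,T=load("wrist2")
v,u=np.mgrid[:480,:640];a=(u-K[0,2])/K[0,0];b=(v-K[1,2])/K[1,1];t=np.hypot(a,b)+1e-9
P=np.stack([np.tan(t)*a/t*d,np.tan(t)*b/t*d,d],-1);P=(P-T[:3,3])@T[:3,:3];P[d<=0]=np.nan
w=(u>225)&(u<410)&(v>200)&(v<410)
for z0,z1 in((.155,.175),(.175,.195),(.195,.215),(.22,.245)):
    m=w&(P[...,2]>z0)&(P[...,2]<z1)&(abs(P[...,1]-.039)<.024);print(z0,m.sum(),cfit(P[m][:,:2],.028))
col=P[300:405,315];print(np.round(col[::6],4))
```

```text
0.155 590 (array([0.4598, 0.0377]), np.float64(0.005))
0.175 1080 (array([0.5124, 0.036 ]), np.float64(0.0002))
0.195 1547 (array([0.5126, 0.0366]), np.float64(0.0002))
0.22 3597 (array([0.5138, 0.0375]), np.float64(0.0006))
[[0.487  0.0379 0.2551]
 [0.4892 0.0379 0.2546]
 [0.4913 0.0379 0.2546]
 [0.4942 0.0379 0.2532]
 [0.4974 0.0379 0.2515]
 [0.4986 0.0379 0.2531]
 [0.5009 0.0379 0.2531]
 [0.5038 0.0379 0.2521]
 [0.5058 0.0379 0.2527]
 [0.5087 0.0379 0.252 ]
 [0.5115 0.0379 0.2515]
 [0.5135 0.0379 0.2522]
 [0.516  0.0379 0.2523]
 [0.5188 0.0379 0.2522]
 [0.5214 0.0379 0.2524]
 [0.5239 0.0379 0.2527]
 [0.5281 0.0379 0.2513]
 [0.5305 0.0379 0.252 ]]
```

```bash
python3 -m crank '[{"x":-0.18,"y":0.2,"z":0.5,"turn":0},{"x":0,"y":0,"z":1.1,"turn":0},{"x":0,"y":0,"z":1,"turn":0},{"x":0,"y":0,"z":0.7,"turn":0},{"x":0,"y":0,"z":0.3,"turn":0}]'
python3 -m crank '[{"x":0,"y":0,"z":0.3,"turn":0.1},{"x":0,"y":0,"z":0.3,"turn":0.1},{"x":0,"y":0,"z":0.2,"turn":-0.1},{"x":0,"y":0,"z":0.2,"turn":-0.1},{"x":0,"y":0,"z":0,"turn":0}]'
python3 -c "
from plant import manip
s=manip.state();print(s['tool_pos'],s['contact_force'],s['ft_torque'])"
```

```text
time: 6.1
tool_pos: [0.5145, 0.0411, 0.1693]
tool_rot: [-0.002, -0.0, 1.0, 0.0]
contact_force: [0.2, 0.2, -5.9]
gripper_width: 0.643
grasp_force: 65.3
time: 6.6
tool_pos: [0.5153, 0.0412, 0.1609]
tool_rot: [-0.0, -0.0, 1.0, 0.0]
contact_force: [-1.7, 0.4, -5.5]
gripper_width: 0.643
grasp_force: 65.2
[0.51525801 0.04117486 0.16089702] [-1.67752672  0.43826133 -5.54841191] [ 0.0283351   0.0163087  -0.01681687]
```

```bash
python3 -m crank '[{"x":0,"y":0,"z":0.05,"turn":0.14},{"x":0,"y":0,"z":0.1,"turn":0.14},{"x":0,"y":0,"z":0.1,"turn":0.14},{"x":0,"y":0,"z":0.1,"turn":0.14},{"x":0,"y":0,"z":0.1,"turn":0.14}]'
python3 -m crank '[{"x":0,"y":0,"z":0,"turn":-0.14},{"x":0,"y":0,"z":0.1,"turn":-0.14},{"x":0,"y":0,"z":0.1,"turn":-0.14},{"x":0,"y":0,"z":0.1,"turn":-0.14},{"x":0,"y":0,"z":0.1,"turn":-0.14}]'
```

```text
time: 7.1
tool_pos: [0.5157, 0.041, 0.1569]
tool_rot: [0.0, 0.347, 0.938, 0.0]
contact_force: [0.5, -0.4, -5.1]
gripper_width: 0.642
grasp_force: 65.2
time: 7.6
tool_pos: [0.5151, 0.0417, 0.1542]
tool_rot: [-0.001, -0.002, 1.0, 0.001]
contact_force: [-5.0, 2.3, 3.6]
gripper_width: 0.65
grasp_force: 65.7
```

```bash
python3 -m crank '[{"x":0.04,"y":0,"z":0,"turn":-0.14},{"x":0,"y":0,"z":0.08,"turn":-0.14},{"x":0,"y":0,"z":0.08,"turn":-0.14},{"x":0,"y":0,"z":0.08,"turn":-0.14},{"x":0,"y":0,"z":0.08,"turn":-0.14}]'
python3 -m crank '[{"x":0,"y":0,"z":0,"turn":0.14},{"x":0,"y":0,"z":0.08,"turn":0.14},{"x":0,"y":0,"z":0.08,"turn":0.14},{"x":0,"y":0,"z":0.08,"turn":0.14},{"x":0,"y":0,"z":0.08,"turn":0.14}]'
```

```text
time: 8.1
tool_pos: [0.514, 0.042, 0.1517]
tool_rot: [-0.001, -0.344, 0.939, 0.002]
contact_force: [-9.8, 4.4, 7.1]
gripper_width: 0.642
grasp_force: 65.4
time: 8.6
tool_pos: [0.5165, 0.0413, 0.1498]
tool_rot: [0.002, 0.003, 1.0, -0.0]
contact_force: [-2.6, 1.0, 6.4]
gripper_width: 0.646
grasp_force: 62.0
```

```bash
python3 -m crank '[{"x":0,"y":0,"z":0,"turn":0.14},{"x":0,"y":0,"z":0,"turn":0.14},{"x":0,"y":0,"z":0,"turn":0.14},{"x":0,"y":0,"z":0,"turn":0.14},{"x":0,"y":0,"z":0,"turn":0.14}]'
python3 -m crank '[{"x":0,"y":0,"z":0,"turn":-0.14},{"x":0,"y":0,"z":0,"turn":-0.14},{"x":0,"y":0,"z":0,"turn":-0.14},{"x":0,"y":0,"z":0,"turn":-0.14},{"x":0,"y":0,"z":0,"turn":-0.14}]'
python3 -c "
from plant import manip
s=manip.state();print(s['tool_pos'],s['contact_force'],s['ft_torque'])"
```

```text
time: 9.1
tool_pos: [0.5161, 0.0402, 0.1488]
tool_rot: [0.002, 0.346, 0.938, -0.001]
contact_force: [-2.8, -1.9, 0.9]
gripper_width: 0.647
grasp_force: 62.7
time: 9.6
tool_pos: [0.5157, 0.0413, 0.1474]
tool_rot: [0.001, -0.001, 1.0, 0.0]
contact_force: [-0.0, 1.0, -3.8]
gripper_width: 0.645
grasp_force: 63.6
[0.51568552 0.04126082 0.14742756] [-1.40225427e-03  9.61400799e-01 -3.84483058e+00] [ 0.33047388  0.05686578 -0.53538161]
```

```bash
python3 -m crank '[{"x":0,"y":0,"z":0.05,"turn":-0.14},{"x":0,"y":0,"z":0.07,"turn":-0.14},{"x":0,"y":0,"z":0.07,"turn":-0.14},{"x":0,"y":0,"z":0.07,"turn":-0.14},{"x":0,"y":0,"z":0.07,"turn":-0.14}]'
python3 -m crank '[{"x":0,"y":0,"z":0.03,"turn":0.14},{"x":0,"y":0,"z":0.06,"turn":0.14},{"x":0,"y":0,"z":0.06,"turn":0.14},{"x":0,"y":0,"z":0.06,"turn":0.14},{"x":0,"y":0,"z":0.06,"turn":0.14}]'
```

```text
time: 10.1
tool_pos: [0.515, 0.0421, 0.1448]
tool_rot: [0.0, -0.344, 0.939, 0.001]
contact_force: [-4.5, 3.3, 1.7]
gripper_width: 0.639
grasp_force: 63.9
time: 10.6
tool_pos: [0.516, 0.0415, 0.1423]
tool_rot: [0.001, 0.003, 1.0, 0.0]
contact_force: [-0.9, -0.0, 0.3]
gripper_width: 0.644
grasp_force: 64.0
```

```bash
python3 -m crank '[{"x":0,"y":0,"z":0.05,"turn":0.14},{"x":0,"y":0,"z":0.05,"turn":0.14},{"x":0,"y":0,"z":0.05,"turn":0.14},{"x":0,"y":0,"z":0.05,"turn":0.14},{"x":0,"y":0,"z":0.05,"turn":0.14}]'
```

```text
time: 11.1
tool_pos: [0.516, 0.0402, 0.1399]
tool_rot: [0.001, 0.345, 0.938, -0.001]
contact_force: [-2.2, -2.4, 0.7]
gripper_width: 0.639
grasp_force: 64.4
```

```bash
python3 -m crank '[{"x":0,"y":0,"z":0.04,"turn":-0.14},{"x":0,"y":0,"z":0.06,"turn":-0.14},{"x":0,"y":0,"z":0.06,"turn":-0.14},{"x":0,"y":0,"z":0.06,"turn":-0.14},{"x":0,"y":0,"z":0.06,"turn":-0.14}]'
python3 -m crank '[{"x":0,"y":0,"z":0.06,"turn":-0.14},{"x":0,"y":0,"z":0.06,"turn":-0.14},{"x":0,"y":0,"z":0.06,"turn":-0.14},{"x":0,"y":0,"z":0.06,"turn":-0.14},{"x":0,"y":0,"z":0.06,"turn":-0.14}]'
python3 -m crank '[{"x":0,"y":0,"z":0.03,"turn":0.14},{"x":0,"y":0,"z":0.06,"turn":0.14},{"x":0,"y":0,"z":0.06,"turn":0.14},{"x":0,"y":0,"z":0.06,"turn":0.14},{"x":0,"y":0,"z":0.05,"turn":0.14}]'
```

```text
time: 11.6
tool_pos: [0.5158, 0.0412, 0.1371]
tool_rot: [0.001, -0.0, 1.0, 0.0]
contact_force: [-2.7, 1.2, 1.7]
gripper_width: 0.64
grasp_force: 64.2
time: 12.1
tool_pos: [0.5148, 0.0419, 0.1337]
tool_rot: [-0.0, -0.343, 0.939, 0.001]
contact_force: [-5.7, 3.0, 1.7]
gripper_width: 0.645
grasp_force: 64.1
time: 12.6
tool_pos: [0.5158, 0.0414, 0.1312]
tool_rot: [0.001, 0.003, 1.0, 0.0]
contact_force: [-2.2, 0.2, 0.9]
gripper_width: 0.645
grasp_force: 64.4
```

```bash
python3 -m crank '[{"x":0,"y":0,"z":0.05,"turn":0.14},{"x":0,"y":0,"z":0.05,"turn":0.14},{"x":0,"y":0,"z":0.05,"turn":0.14},{"x":0,"y":0,"z":0.05,"turn":0.14},{"x":0,"y":0,"z":0.05,"turn":0.14}]'
python3 -m crank '[{"x":0,"y":0,"z":0.04,"turn":-0.14},{"x":0,"y":0,"z":0.05,"turn":-0.14},{"x":0,"y":0,"z":0.05,"turn":-0.14},{"x":0,"y":0,"z":0.05,"turn":-0.14},{"x":0,"y":0,"z":0.05,"turn":-0.14}]'
```

```text
time: 13.1
tool_pos: [0.5157, 0.0403, 0.1288]
tool_rot: [0.001, 0.345, 0.939, -0.001]
contact_force: [-3.1, -2.1, 0.5]
gripper_width: 0.642
grasp_force: 64.7
time: 13.6
tool_pos: [0.5156, 0.0411, 0.1262]
tool_rot: [0.0, -0.0, 1.0, 0.0]
contact_force: [-4.6, -0.1, 1.1]
gripper_width: 0.645
grasp_force: 64.2
```

```bash
python3 -m crank '[{"x":0,"y":0,"z":0.05,"turn":-0.14},{"x":0,"y":0,"z":0.05,"turn":-0.14},{"x":0,"y":0,"z":0.05,"turn":-0.14}]'
python3 -m crank '[{"x":0,"y":0,"z":0.04,"turn":-0.14},{"x":0,"y":0,"z":0.04,"turn":-0.14}]'
```

```text
time: 13.9
tool_pos: [0.5152, 0.0414, 0.1246]
tool_rot: [0.0, -0.209, 0.978, 0.001]
contact_force: [-4.6, 0.1, 2.0]
gripper_width: 0.644
grasp_force: 64.3
time: 14.1
tool_pos: [0.5148, 0.0416, 0.124]
tool_rot: [-0.0, -0.343, 0.939, 0.001]
contact_force: [-7.6, 1.3, 3.2]
gripper_width: 0.642
grasp_force: 64.3
```

```bash
python3 -m crank '[{"x":0,"y":0,"z":0.02,"turn":0.14},{"x":0,"y":0,"z":0.04,"turn":0.14},{"x":0,"y":0,"z":0.04,"turn":0.14}]'
python3 -m crank '[{"x":0,"y":0,"z":0.03,"turn":0.14},{"x":0,"y":0,"z":0.03,"turn":0.14}]'
```

```text
time: 14.4
tool_pos: [0.5152, 0.042, 0.1235]
tool_rot: [-0.0, -0.137, 0.991, 0.001]
contact_force: [-6.3, 2.3, 5.7]
gripper_width: 0.642
grasp_force: 64.6
time: 14.6
tool_pos: [0.5156, 0.0416, 0.1233]
tool_rot: [0.0, 0.002, 1.0, 0.0]
contact_force: [-6.3, 1.0, 5.6]
gripper_width: 0.644
grasp_force: 64.7
```

Test: twist only. If the press doesn't relax, the jar has bottomed.

```bash
python3 -m crank '[{"x":0,"y":0,"z":0,"turn":0.14},{"x":0,"y":0,"z":0,"turn":0.14},{"x":0,"y":0,"z":0,"turn":0.14},{"x":0,"y":0,"z":0,"turn":0.14},{"x":0,"y":0,"z":0,"turn":0.14}]'
python3 -m crank '[{"x":0,"y":0,"z":0,"turn":-0.14},{"x":0,"y":0,"z":0,"turn":-0.14},{"x":0,"y":0,"z":0,"turn":-0.14},{"x":0,"y":0,"z":0,"turn":-0.14},{"x":0,"y":0,"z":0,"turn":-0.14}]'
python3 - <<'E'
from plant import manip
import numpy as np,cv2
from h import *
s=manip.state();print(s["tool_pos"],s["contact_force"],s["ft_torque"])
m=manip.camera_model("wrist");p,d=manip.grab_frame("wrist");K,T=m["mtx"],m["world_to_cam"];np.savez("pics/wrist3.npz",p=p,d=d,K=K,T=T)
v,u=np.mgrid[:480,:640];a=(u-K[0,2])/K[0,0];b=(v-K[1,2])/K[1,1];t=np.hypot(a,b)+1e-9
P=np.stack([np.tan(t)*a/t*d,np.tan(t)*b/t*d,d],-1);P=(P-T[:3,3])@T[:3,:3];P[d<=0]=np.nan
w=(abs(P[...,0]-.508)<.012)&(abs(P[...,1]-.04)<.018)&(P[...,2]>.14);print("lid z",np.nanmedian(P[w][:,2]),w.sum())
R=np.hypot(P[...,0]-.5145,P[...,1]-.0395);w=(R>.0345)&(R<.039)&(P[...,2]>.095)&(P[...,2]<.12);print("rim z",np.percentile(P[w][:,2],[10,50,90]),w.sum())
cv2.imwrite("pics/w3.png",p[:,:,::-1])
E
```

```text
time: 15.1
tool_pos: [0.5158, 0.0407, 0.1234]
tool_rot: [0.001, 0.345, 0.939, -0.001]
contact_force: [-7.1, -1.1, 5.2]
gripper_width: 0.645
grasp_force: 65.0
time: 15.6
tool_pos: [0.5157, 0.0407, 0.1233]
tool_rot: [0.0, -0.0, 1.0, 0.0]
contact_force: [-7.0, -0.6, 5.5]
gripper_width: 0.644
grasp_force: 64.7
[0.51568071 0.04074118 0.12332718] [-6.9626748  -0.57179946  5.52489821] [ 0.09748711  0.91061047 -0.90194395]
lid z 0.20403107466414325 17368
rim z [0.10831387 0.10927762 0.11015242] 2435
```

View pics/w3.png

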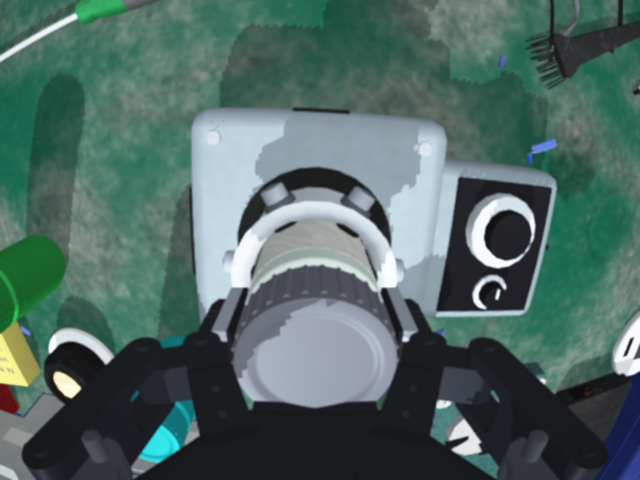

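The jar is deep in the cup, rim at about (315,240), lid at (318,355), and the press no longer relaxes while twisting. Re-check the lid height with proper gating (the first one caught the gripper).

```bash
cat >> h.py <<'E'
def fcloud(d,K,T):
    v,u=np.mgrid[:480,:640];a=(u-K[0,2])/K[0,0];b=(v-K[1,2])/K[1,1];t=np.hypot(a,b)+1e-9
    P=np.stack([np.tan(t)*a/t*d,np.tan(t)*b/t*d,d],-1);P=(P-T[:3,3])@T[:3,:3];P[d<=0]=np.nan;return P
E
python3 - <<'E'
from h import *
from scipy.optimize import least_squares
def cfit(q,r):
    f=lambda x:np.hypot(q[:,0]-x[0],q[:,1]-x[1])-r
    s=least_squares(f,[*q.mean(0)],loss="soft_l1",f_scale=.001);return np.round(s.x,4),np.round(np.std(f(s.x)),4)
p,d,K,T=load("wrist3");P=fcloud(d,K,T)
L=P[330:385,290:345].reshape(-1,3);A=np.c_[L[:,:2]-[.5145,.04],np.ones(len(L))];c=np.linalg.lstsq(A,L[:,2],rcond=None)[0];print("lid plane",c,np.nanmedian(L,0))
R=P[205:213,300:330].reshape(-1,3);print("rim",np.nanmedian(R,0))
for a,b,r in((.112,.126,.028),(.13,.15,.028)):
    w=(P[...,2]>a)&(P[...,2]<b)&(abs(P[...,1]-.04)<.02)&(np.hypot(P[...,0]-.5145,P[...,1]-.04)<.032);print(w.sum(),cfit(P[w][:,:2],r))
u=np.arange(262,372);w=(p.min(-1)>205);w[:190]=0;w[260:]=0
q=np.array([fray(k,w[:,k].argmax(),K,T,.107)[:2] for k in u if w[:,k].any()]);print("rim c",cfit(q,.04))
E
```

```text
** On entry to DLASCL parameter number  4 had an illegal value
 ** On entry to DLASCL parameter number  4 had an illegal valueTraceback (most recent call last):
  File "<stdin>", line 7, in <module>
    x, resids, rank, s = _umath_linalg.lstsq(a, b, rcond,
                         ~~~~~~~~~~~~~~~~~~~^^^^^^^^^^^^^
                                             signature=signature)
                                             ^^^^^^^^^^^^^^^^^^^^
    raise LinAlgError("SVD did not converge in Linear Least Squares")
numpy.linalg.LinAlgError: SVD did not converge in Linear Least Squares
```

Run:
```python
from h import *
from scipy.optimize import least_squares
def cfit(q,r):
    f=lambda x:np.hypot(q[:,0]-x[0],q[:,1]-x[1])-r
    s=least_squares(f,[*q.mean(0)],loss="soft_l1",f_scale=.001);return np.round(s.x,4),np.round(np.std(f(s.x)),4)
p,d,K,T=load("wrist3");P=fcloud(d,K,T)
L=P[330:385,290:345].reshape(-1,3);L=L[np.isfinite(L[:,2])];A=np.c_[L[:,:2]-[.5145,.04],np.ones(len(L))];c=np.linalg.lstsq(A,L[:,2],rcond=None)[0];print("lid plane",c,np.median(L,0),len(L))
R=P[205:213,300:330].reshape(-1,3);print("rim",np.nanmedian(R,0))
for a,b,r in((.112,.126,.028),(.13,.15,.028)):
    w=(P[...,2]>a)&(P[...,2]<b)&(abs(P[...,1]-.04)<.02)&(np.hypot(P[...,0]-.5145,P[...,1]-.04)<.032);print(w.sum(),cfit(P[w][:,:2],r))
u=np.arange(262,372);w=(p.min(-1)>205);w[:190]=0;w[260:]=0
q=np.array([fray(k,w[:,k].argmax(),K,T,.107)[:2] for k in u if w[:,k].any()]);print("rim c",cfit(q,.04))
```

```text
lid plane [-0.0318405  -0.01356171  0.16858022] [0.51173424 0.04110867 0.16863889] 3014
rim [0.47722688 0.04016659 0.10938497]
990 (array([0.5142, 0.0396]), np.float64(0.0002))
2305 (array([0.5153, 0.04  ]), np.float64(0.0008))
rim c (array([0.515 , 0.0399]), np.float64(0.0002))
```

Lid sits 59–60 mm above the rim and the press holds at 11 N under twist, so the jar is home. I'll relieve the press, then release.

```bash
python3 -m crank '[{"x":0.05,"y":0,"z":-0.1,"turn":0},{"x":0,"y":0,"z":-0.1,"turn":0},{"x":0,"y":0,"z":0,"turn":0}]'
python3 -m crank '[{"x":0.03,"y":0,"z":-0.1,"turn":0},{"x":0,"y":0,"z":0,"turn":0}]'
```

```text
time: 15.95
tool_pos: [0.5156, 0.041, 0.1243]
tool_rot: [0.001, 0.0, 1.0, -0.0]
contact_force: [-1.9, -0.1, 3.8]
gripper_width: 0.644
grasp_force: 64.5
time: 16.15
tool_pos: [0.5155, 0.041, 0.1246]
tool_rot: [0.002, 0.0, 1.0, -0.0]
contact_force: [1.3, -0.0, 1.8]
gripper_width: 0.645
grasp_force: 64.5
```

```bash
python3 -m crank '[{"x":0,"y":0,"z":-0.1,"turn":0},{"x":0,"y":0,"z":-0.08,"turn":0},{"x":0,"y":0,"z":0,"turn":0},{"x":0,"y":0,"z":0,"turn":0}]'
```

```text
time: 16.55
tool_pos: [0.5151, 0.041, 0.1247]
tool_rot: [0.001, 0.0, 1.0, 0.0]
contact_force: [5.4, -0.9, -5.3]
gripper_width: 0.647
grasp_force: 64.4
```

```bash
python3 -m crank '[{"x":-0.05,"y":0,"z":0,"turn":0},{"x":0,"y":0,"z":0,"turn":0}]'
python3 -m crank '[{"x":0,"y":0,"z":0,"turn":0},{"x":0,"y":0,"z":0,"turn":0},{"x":0,"y":0,"z":0,"turn":0},{"x":0,"y":0,"z":0,"turn":0},{"x":0,"y":0,"z":0,"turn":0}]' 100
python3 -m crank '[{"x":0,"y":0,"z":-1,"turn":0},{"x":0,"y":0,"z":-3,"turn":0},{"x":0,"y":0,"z":-4,"turn":0},{"x":0,"y":0,"z":-2,"turn":0},{"x":0,"y":0,"z":0,"turn":0}]'
python3 - <<'E'
from plant import manip
import numpy as np,cv2
from h import *
ims=[]
s=manip.state();print(s["tool_pos"],s["contact_force"])
for n in("wrist","side"):
    m=manip.camera_model(n);p,d=manip.grab_frame(n);np.savez(f"pics/{n}4.npz",p=p,d=d,K=m["mtx"],T=m["world_to_cam"]);ims.append(p)
p,d,K,T=load("wrist4");P=fcloud(d,K,T)
R=np.hypot(P[...,0]-.5145,P[...,1]-.0395)
L=P[(R<.022)&(abs(P[...,2]-.17)<.012)];A=np.c_[L[:,:2]-[.5145,.0395],np.ones(len(L))];print("lid",np.linalg.lstsq(A,L[:,2],rcond=None)[0],np.median(L,0),len(L))
w=(R>.0345)&(R<.039)&(abs(P[...,2]-.11)<.006)&(P[...,0]<.5);print("rim",np.median(P[w][:,2]),w.sum())
a=cv2.resize(ims[0],(480,360));b=cv2.resize(ims[1][160:280,270:376],(318,360));cv2.imwrite("pics/v4.png",np.hstack([a,b])[:,:,::-1])
E
```

```text
time: 16.75
tool_pos: [0.5151, 0.041, 0.1247]
tool_rot: [0.0, 0.0, 1.0, 0.0]
contact_force: [6.2, -0.6, -7.0]
gripper_width: 0.642
grasp_force: 64.4
time: 17.25
tool_pos: [0.5147, 0.0411, 0.1257]
tool_rot: [-0.0, -0.0, 1.0, -0.0]
contact_force: [-0.5, 0.2, 0.1]
gripper_width: 1.002
grasp_force: 0.0
time: 17.75
tool_pos: [0.5172, 0.0409, 0.231]
tool_rot: [0.004, -0.0, 1.0, -0.0]
contact_force: [-0.4, -0.6, 0.3]
gripper_width: 0.997
grasp_force: 0.0
[0.51716761 0.04092124 0.2310139 ] [-0.38107365 -0.56526749  0.30846288]
lid [-0.01773513 -0.02029748  0.17009436] [0.51407033 0.03945013 0.17006959] 4124
rim 0.11068046724282889 702
```

View pics/v4.png

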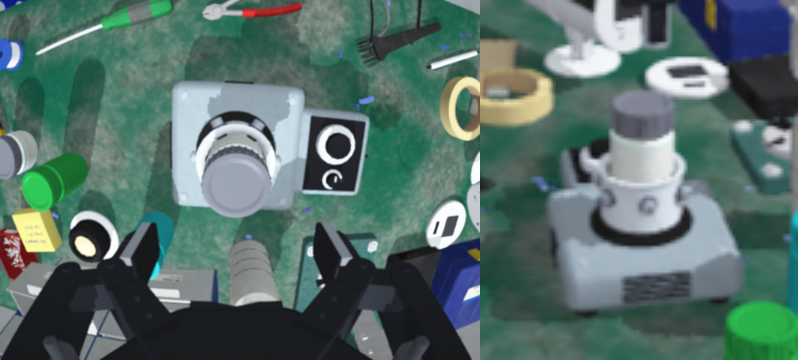

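Jar stands upright in the cup, lid at (237,187), and its height above the rim is right (59.4 mm). Button at (335,143) in this picture. Locate it from this view.

```bash
python3 - <<'E'
from h import *
p,d,K,T=load("wrist4");P=fcloud(d,K,T);u0,v0=447,191
w=np.zeros((480,640),bool);w[v0-32:v0+32,u0-30:u0+32]=1
print("top z",np.nanmedian(P[v0-4:v0+4,u0-4:u0+4].reshape(-1,3),0))
for t in(150,190): print("bezel",fcirc(w&(p.min(-1)>t),K,T,.0615))
m=w&(P[...,2]>.0675)&(P[...,2]<.078);q=P[m];print("btn",cv2.minEnclosingCircle(np.float32(q[:,:2]*1000)),q.mean(0),len(q))
E
python3 -m crank '[{"x":0,"y":3,"z":0,"turn":0},{"x":0.3,"y":4,"z":0,"turn":0},{"x":0.4,"y":3,"z":0,"turn":0},{"x":0.3,"y":1.7,"z":0,"turn":0},{"x":0,"y":0,"z":0,"turn":0}]' 0
python3 -m crank '[{"x":0,"y":0,"z":1,"turn":0},{"x":0,"y":0,"z":3,"turn":0},{"x":0,"y":0,"z":4,"turn":0},{"x":0,"y":0,"z":3.5,"turn":0},{"x":0,"y":0,"z":0,"turn":0}]'
python3 -m crank '[{"x":0,"y":0,"z":0,"turn":0},{"x":0,"y":0,"z":0,"turn":0}]'
```

```text
top z [0.49842224 0.15359101 0.0728908 ]
bezel (array([503.2, 159.9]), array([47.9, 48.8]), [423, 167, 50, 53, 1101])
bezel (array([503.4, 160.1]), array([46.7, 47.6]), [424, 168, 49, 51, 953])
btn ((502.7619934082031, 159.62326049804688), 16.044904708862305) [0.50226177 0.15878504 0.07232304] 938
time: 18.35
tool_pos: [0.5031, 0.1596, 0.2231]
tool_rot: [-0.002, -0.002, 1.0, -0.0]
contact_force: [-0.1, -0.8, -0.0]
gripper_width: 0.14
grasp_force: 0.0
time: 18.85
tool_pos: [0.4997, 0.156, 0.1031]
tool_rot: [-0.007, 0.001, 1.0, -0.001]
contact_force: [-1.3, 0.3, -0.8]
gripper_width: 0.003
grasp_force: 0.0
time: 19.05
tool_pos: [0.5063, 0.1578, 0.1126]
tool_rot: [0.002, 0.0, 1.0, 0.0]
contact_force: [0.1, 0.1, -0.2]
gripper_width: 0.002
grasp_force: 0.0
```

```bash
python3 -m crank '[{"x":0.3,"y":0.2,"z":1,"turn":0},{"x":0,"y":0,"z":1.2,"turn":0},{"x":0,"y":0,"z":0.9,"turn":0},{"x":0,"y":0,"z":0.4,"turn":0},{"x":0,"y":0,"z":0,"turn":0}]'
python3 -m crank '[{"x":0,"y":0,"z":0.3,"turn":0},{"x":0,"y":0,"z":0.3,"turn":0},{"x":0,"y":0,"z":0.3,"turn":0},{"x":0,"y":0,"z":0.15,"turn":0},{"x":0,"y":0,"z":0,"turn":0}]'
```

```text
time: 19.55
tool_pos: [0.5009, 0.1599, 0.0742]
tool_rot: [-0.001, -0.0, 1.0, -0.0]
contact_force: [-0.1, 0.3, -0.1]
gripper_width: 0.0
grasp_force: 0.0
time: 20.05
tool_pos: [0.5023, 0.1601, 0.066]
tool_rot: [0.0, -0.0, 1.0, 0.0]
contact_force: [-2.5, -1.3, 6.7]
gripper_width: -0.001
grasp_force: 3.1
```

```bash
python3 -m crank '[{"x":0,"y":0,"z":0.1,"turn":0},{"x":0,"y":0,"z":0.05,"turn":0},{"x":0,"y":0,"z":0,"turn":0},{"x":0,"y":0,"z":0,"turn":0},{"x":0,"y":0,"z":0,"turn":0}]'
for i in 1 2 3 4 5; do python3 -m crank '[{"x":0,"y":0,"z":0,"turn":0},{"x":0,"y":0,"z":0,"turn":0},{"x":0,"y":0,"z":0,"turn":0},{"x":0,"y":0,"z":0,"turn":0},{"x":0,"y":0,"z":0,"turn":0}]' | egrep 'time|tool_pos|contact'; done
```

```text
time: 20.55
tool_pos: [0.5024, 0.1602, 0.0659]
tool_rot: [0.0, -0.0, 1.0, -0.0]
contact_force: [-6.8, -1.8, 13.0]
gripper_width: -0.001
grasp_force: 6.8
time: 21.05
tool_pos: [0.5024, 0.1602, 0.0659]
contact_force: [-5.6, -1.4, 13.2]
time: 21.55
tool_pos: [0.5023, 0.1602, 0.0659]
contact_force: [-5.7, -0.9, 13.4]
time: 22.05
tool_pos: [0.5023, 0.1602, 0.0658]
contact_force: [-6.1, -2.0, 13.3]
time: 22.55
tool_pos: [0.5024, 0.1602, 0.0659]
contact_force: [-6.7, -0.1, 14.0]
time: 23.05
tool_pos: [0.5024, 0.1602, 0.0659]
contact_force: [-6.2, -1.9, 13.4]
```

Held on its stop for over 2.5 s. Release, rise and check the jar once more.

```bash
python3 -m crank '[{"x":0,"y":0,"z":-1,"turn":0},{"x":0,"y":0,"z":-3,"turn":0},{"x":0,"y":0,"z":-4,"turn":0},{"x":0,"y":0,"z":-4,"turn":0},{"x":0,"y":0,"z":-3,"turn":0}]'
python3 -m crank '[{"x":0,"y":0,"z":0,"turn":0},{"x":0,"y":0,"z":0,"turn":0},{"x":0,"y":0,"z":0,"turn":0}]'
python3 - <<'E'
from plant import manip
from h import *
m=manip.camera_model("wrist");p,d=manip.grab_frame("wrist");K,T=m["mtx"],m["world_to_cam"];P=fcloud(d,K,T)
R=np.hypot(P[...,0]-.5145,P[...,1]-.0395)
L=P[(R<.022)&(abs(P[...,2]-.17)<.012)];A=np.c_[L[:,:2]-[.5145,.0395],np.ones(len(L))];print("lid",np.linalg.lstsq(A,L[:,2],rcond=None)[0],len(L))
w=(R>.0345)&(R<.039)&(abs(P[...,2]-.11)<.006);print("rim",np.median(P[w][:,2]),w.sum())
w=np.hypot(P[...,0]-.503,P[...,1]-.16)<.012;print("btn z",np.median(P[w&(P[...,2]<.09)&(P[...,2]>.05)][:,2]))
p,d=manip.grab_frame("top");p0=load("top0")[0]
for n,(u,v) in dict(squat=(470,226),reel=(473,306),cleaner=(409,157)).items(): print(n,abs(p[v-25:v+25,u-25:u+25].astype(int)-p0[v-25:v+25,u-25:u+25]).mean())
E
```

```text
time: 23.55
tool_pos: [0.5023, 0.1601, 0.2163]
tool_rot: [0.001, -0.0, 1.0, 0.0]
contact_force: [1.0, 0.6, 0.4]
gripper_width: 0.0
grasp_force: 0.0
time: 23.85
tool_pos: [0.5008, 0.1599, 0.2116]
tool_rot: [-0.001, -0.0, 1.0, -0.0]
contact_force: [-0.3, 0.2, 0.1]
gripper_width: -0.003
grasp_force: 0.0
lid [-0.01878952 -0.02188405  0.17026061] 3050
rim 0.11083247428506761 999
btn z 0.0728110155978163
squat 5.164
reel 4.7276
cleaner 5.589466666666667
```

Run:
```python
from h import *
p,d,K,T=load("wrist1");P=fcloud(d,K,T);c=[.4332,-.1873]
L=P[(np.hypot(P[...,0]-c[0],P[...,1]-c[1])<.022)&(abs(P[...,2]-.104)<.012)];A=np.c_[L[:,:2]-c,np.ones(len(L))];print("lid on table",np.linalg.lstsq(A,L[:,2],rcond=None)[0],len(L))
p,d,K,T=load("wrist4");P=fcloud(d,K,T)
L=P[(abs(P[...,0]-.45)<.02)&(abs(P[...,1]-.04)<.06)&(abs(P[...,2]-.05)<.01)];A=np.c_[L[:,:2]-[.45,.04],np.ones(len(L))];print("housing",np.linalg.lstsq(A,L[:,2],rcond=None)[0],len(L))
```

```text
lid on table [ 0.00296203 -0.00100756  0.10347074] 2560
housing [ 0.16021637 -0.00711798  0.05153057] 5909
```

The lid plane suggests about 1.5° of lean now against 0 on the table. I'll verify with the other images before deciding.

Run:
```python
from h import *
from plant import manip
from scipy.optimize import least_squares
def cfit(q,r):
    f=lambda x:np.hypot(q[:,0]-x[0],q[:,1]-x[1])-r
    s=least_squares(f,[*q.mean(0)],loss="soft_l1",f_scale=.001);return np.round(s.x,4),np.round(np.std(f(s.x)),4)
m=manip.camera_model("wrist");p,d=manip.grab_frame("wrist");np.savez("pics/wrist5.npz",p=p,d=d,K=m["mtx"],T=m["world_to_cam"])
m=manip.camera_model("side");p,d=manip.grab_frame("side");np.savez("pics/side5.npz",p=p,d=d,K=m["mtx"],T=m["world_to_cam"])
for n,c,zl in(("wrist1",(.4332,-.1873),.1035),("wrist2",(.5125,.037),.2525),("wrist4",(.5145,.0395),.17),("wrist5",(.5145,.0395),.17)):
    p,d,K,T=load(n);P=fcloud(d,K,T);R=np.hypot(P[...,0]-c[0],P[...,1]-c[1])
    L=P[(R<.021)&(abs(P[...,2]-zl)<.008)];s=np.linalg.lstsq(np.c_[L[:,:2]-c,np.ones(len(L))],L[:,2],rcond=None)[0]
    print(n,"lid",np.round(s,4),len(L))
    for a in(.09,.055,.047,.039,.015,.008):
        w=(abs(P[...,2]-(zl-a))<.004)&(R<.033);
        if w.sum()>60:print("  ",a,w.sum(),cfit(P[w][:,:2],.028))
for n,u0,u1,v0,v1 in(("side0",295,330,265,310),("side5",300,345,180,225)):
    p,d,K,T=load(n);P=cloud(d,K,T)
    c=(.4332,-.1873) if n=="side0" else (.5145,.0395);zl=.104 if n=="side0" else .17
    R=np.hypot(P[...,0]-c[0],P[...,1]-c[1])
    for a in(.05,.04,.03,.02,.012,.006):
        w=(abs(P[...,2]-(zl-a))<.005)&(R<.036)
        if w.sum()>30:print(n,a,w.sum(),cfit(P[w][:,:2],.028))
```

```text
wrist1 lid [ 0.0026 -0.0004  0.1034] 2335
   0.055 70 (array([ 0.433 , -0.1877]), np.float64(0.0003))
   0.047 69 (array([ 0.4331, -0.1876]), np.float64(0.0003))
   0.039 86 (array([ 0.433 , -0.1876]), np.float64(0.0003))
   0.015 114 (array([ 0.4338, -0.1875]), np.float64(0.0005))
   0.008 101 (array([ 0.4338, -0.1875]), np.float64(0.0005))
wrist2 lid [-0.018  -0.0401  0.2525] 9678
   0.09 274 (array([0.5123, 0.0353]), np.float64(0.0002))
   0.055 562 (array([0.5126, 0.0364]), np.float64(0.0002))
   0.047 658 (array([0.5127, 0.0366]), np.float64(0.0002))
   0.039 926 (array([0.5127, 0.037 ]), np.float64(0.0007))
   0.015 1592 (array([0.5137, 0.0376]), np.float64(0.0014))
   0.008 1947 (array([0.5137, 0.0377]), np.float64(0.0015))
wrist4 lid [-0.0184 -0.0181  0.17  ] 3750
   0.055 154 (array([0.5135, 0.0397]), np.float64(0.0006))
   0.047 148 (array([0.5137, 0.0399]), np.float64(0.0003))
   0.039 192 (array([0.5138, 0.0399]), np.float64(0.0003))
   0.015 239 (array([0.515 , 0.0402]), np.float64(0.0005))
   0.008 283 (array([0.5152, 0.0403]), np.float64(0.0005))
wrist5 lid [-0.0179 -0
[... 352 characters left out ...]
7]), np.float64(0.0012))
side0 0.04 92 (array([ 0.4298, -0.1858]), np.float64(0.0013))
side0 0.03 104 (array([ 0.4301, -0.1852]), np.float64(0.0016))
side0 0.02 75 (array([ 0.4306, -0.1846]), np.float64(0.0013))
side0 0.012 96 (array([ 0.4305, -0.1847]), np.float64(0.0014))
side0 0.006 119 (array([ 0.4304, -0.1848]), np.float64(0.0062))
side5 0.05 74 (array([0.5106, 0.0415]), np.float64(0.0018))
side5 0.04 71 (array([0.5105, 0.042 ]), np.float64(0.0019))
side5 0.03 76 (array([0.5106, 0.0418]), np.float64(0.0016))
side5 0.02 67 (array([0.5115, 0.0434]), np.float64(0.0022))
side5 0.012 71 (array([0.5103, 0.0431]), np.float64(0.0017))
side5 0.006 73 (array([0.5104, 0.043 ]), np.float64(0.0023))
```

Measured lean is about 1–1.5°, close to measurement error. The lid height is right and the press held under twist, so the foot is on the floor. Disturbing it again after the jog is riskier than leaving it, so I'm handing in.

```bash
python3 -c "
from plant import manip
print(manip.job_done())"
```

```text
the job is handed in; nothing more can be done
None
```

The tall slim jar is bottomed in the holder with a measured lean of 1–1.5° that I left uncorrected, the press read about 13 N at most (under the 17 N limit), the jog button was held fully down for more than 2.5 s and released, the other items were not touched, and the job is handed in with no verdict returned.

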